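# Push the block battery into the tester's dock

## Task

Push the green block battery along the bench, terminals first, into the orange dock of the battery tester until its terminal end sits squarely against the tester's contacts, and leave it there. Push it with the outside of the fingers, flat on the bench: do not take it between the fingers or lift it. Leave the objective, the eyepiece and the weight beside the tester standing where they are.

Things in the scene. Friction and masses are not known exactly. Their poses are not given: they have to be found in the camera images.
- battery: Loose block battery lying flat, dark green with a cream band, 26 mm wide (x), 48 mm long (y), 17 mm high, 30 to 65 g. Origin on its underside. Its -y axis points out of the end with the two metal terminals (flat end at y = -23 mm, studs 2 mm further); the plain tail, next to the cream band, is at y = +25 mm. It starts 14 to 20 cm in front of the contacts, up to 3 cm off the dock's axis and 30 degrees out of line.
- battery_nose (a point): Centre of the battery's flat terminal end (not the studs, which enter the contacts), half-way up (8.5 mm above its underside); axes as battery.
- battery_tail (a point): Centre of the battery's plain tail end, half-way up; axes as battery.
- tester: Battery tester fixed to the bench: grey housing 62 mm (x) by 92 mm (y), 27 mm high, black fascia to 29 mm, and in front an orange dock, open to the front and top, without a floor (the battery slides on the bench). Origin on the bench at the middle of the contact face (housing front with two round brass contacts). +x points from the mouth into the housing, the way to push; y across the dock; z up.
- dock_end (a point): Middle of the contact face, the stop at the end of the dock, 8.5 mm above the bench; axes as tester.
- dock_mouth (a point): Middle of the dock's mouth, 39 mm in front of the contact face, 8.5 mm above the bench; axes as tester. Straight side walls, 22 mm high and 32 mm apart, reach from the contact face to 22 mm in front of it; from there lips flare out to a mouth about 53 mm wide inside (67 mm outside). The tail of a battery that is home stands out 9 mm in front of the lips.
- objective: Loose standing silver microscope objective with a yellow band, 25 mm in diameter, 45 mm high, origin under its centre. To be left alone; 10 to 12 cm to the +y side of the dock's axis, in front of the tester.
- eyepiece: Loose standing black eyepiece, 33 mm in diameter, 41 mm high, origin under its centre. To be left alone; 10.5 to 12.5 cm to the -y side of the dock's axis, in front of the tester.
- weight: Loose standing silver knobbed balance weight, 26 mm in diameter, 36 mm high, origin under its centre. To be left alone; beside the tester's housing on its +y side.

How it is judged:
At the end, for the whole second after the job is handed in: The battery lies flat and still on the bench in the dock, its terminal end within 4 mm of the contact face and within 6 mm of the dock's middle, in line with the dock to 0.15 rad (x of battery_nose in the frame of dock_end above -0.004 m and y of battery_nose in the frame of dock_end between -0.006 and 0.006 m and angle between the y axis of battery and the x axis of tester, either way round below 0.15 rad and height (world z) of battery below 0.003 m and angle between battery's own z axis and vertical below 0.06 rad and linear speed of battery below 0.01 m/s); the robot touches nothing.
It fails at once if the battery is lifted off the bench or tipped up (height (world z) of battery above 0.006 m or angle between battery's own z axis and vertical above 0.2 rad).
It fails at once if the battery is taken between the fingers (x of the grasp point in the frame of battery between -0.011 and 0.011 m and y of the grasp point in the frame of battery between -0.02 and 0.022 m and z of the grasp point in the frame of battery below 0.03 m and contact force between the fingers and battery above 0.3 N).
It fails at once if the silver microscope objective is shifted by more than 10 mm or knocked over (distance of objective from where it was at the start of the episode above 0.01 m or angle between objective's own z axis and vertical above 0.3 rad).
It fails at once if the black eyepiece is shifted by more than 10 mm or knocked over (distance of eyepiece from where it was at the start of the episode above 0.01 m or angle between eyepiece's own z axis and vertical above 0.3 rad).
It fails at once if the silver weight is shifted by more than 10 mm or knocked over (distance of weight from where it was at the start of the episode above 0.01 m or angle between weight's own z axis and vertical above 0.3 rad).
It also fails if it takes over 48 s, if anything falls off the work surface, if the arm or the gripper's body presses on something with over 40 N, if the wrist force passes 120 N, or if a joint passes its speed limit or range.

## Robot

A 7-joint arm with a two-finger parallel gripper is mounted at the origin on a cart in front of the work surface, level with it; the furniture and walls round the work are solid. World frame = base frame: x ahead of the robot, y to its left, z up, the work surface at z = 0. Lengths are in m, angles in rad, forces in N, time in s.
With the tool pointing down it reaches from about 0.4 to 0.85 m from the base axis. Payload 4.4 kg.
Tool frame: the origin (TCP) lies midway between the tips of the shut fingers; the grasp point (between the pads) lies 19 mm behind it; z points along the fingers, y is the line along which they close (so a half turn about z gives the same grasp; the last joint's range is limited). The gripper opens to 94 mm and grips with 3 to 60 N. Pads are 16 mm wide; open, the fingers measure 119 mm over their backs; the gripper's body (75 mm by 177 mm) begins 78 mm behind the grasp point.
Start: joints at [-1.321, 0.628, 0.038, 1.517, -0.027, 0.996, -0.02], TCP at [0.202, 0.618, 0.205] pointing down, gripper open.
Joint ranges: [-3.06, 3.06], [-0.37, 2.12], [-1.25, 1.32], [0.18, 2.47], [-1.1, 4.24], [0.23, 1.98], [-2.94, 2.94]. Speed limits (rad/s): [2.57, 2.57, 3.14, 3.14, 3.14, 3.14, 3.14].

## Interface

Orientations are given as a 3x3 rotation matrix whose columns are the frame's x, y, z axes.
In Python, from cell import * gives the robot as it stands.
- The arm moves only by the tool send_rows, never from a script. Its argument "plan" is a list of rows, each a list of 3 entries, a list of its own where there are three numbers: the closure, from 0 (fully open) to 1 (shut), then the shift along the tool's x, y, z in mm, then the turn about the tool's z in rad. A call has 1 to 5 rows; each row shifts and turns the commanded pose from where the row before left it, along the tool's axes as they then stand; what a row does not reach is not made up. A row lasts 1/8 s, in which the tool goes at most 62.5 mm and 10.7 degrees, less where a joint would pass 70% of its speed; a pose out of reach is approached as far as the arm can. A call is refused whole if a number of a shift passes 62.5 or a number of a turn 0.188, either way. A call with a gripper value outside its range is refused whole. The fingers move at their own pace and stop on an object; the grip force is fixed at half the most. Time passes only in rows, so rows that do not move let the fingers close. It gives the time, the measured TCP pose, the force, the opening and the grip force at its end, in the units of the state.
- sense(): the state, without advancing time (a new reading comes with each control period).
- get_image(name): name is "side" or "top" or "wrist"; returns a dict with "image" (480x640x3 uint8, blue, green, red), "mtx" (3x3 intrinsics, pixels), "R" (3x3) and "t" (3): a world point X has camera coordinates R X + t. Camera axes: x right, y down, z forward; pixel columns grow to the right and rows downward; lengths in m; the calibration is good to about 2 mm. A picture is of the moment at which its call begins. There is no depth.
- job_done(): hands the job in; it is judged then, once.
The state is a dict: "t": time; "joint_pos": joint angles; "qvel": joint speeds; "joint_torque": joint torques, N m; "tool_pos": TCP position; "tcp_rot": TCP orientation; "wrist_force": force on the tool from outside, world axes, zero at the start; "moment": the same for the moment, N m; "opening": finger opening in m; "finger_force": force on a finger pad.
Only numpy, scipy, OpenCV 4.12 (cv2) and the standard library are available. Lean on these libraries where they do the work, as an engineer would, in place of code of your own. Each camera call takes 0.05 s, during which the arm holds its last target. There are 200 camera calls.

## Working session

There is one attempt and no reset: what is moved stays moved. The work goes in short steps, Python scripts to look and compute and a tool call to move; the robot and the scene stay as the last step left them, time stands still between calls to the robot, and variables do not carry over. Pictures are saved under pics/ and viewed, at most 10 in all, crops included, and the job is handed in when it is done.

Besides the shell and the picture viewer there is one more tool, called after "Request:" as name(argument=value, ...) on one line, values as JSON. send_rows: Moves the arm, as the interface text tells. Its arguments: {"type":"object","properties":{"plan":{"type":"array"}},"required":["plan"]}

```bash
mkdir -p pics; python3 - <<'E'
from cell import *
import cv2,numpy as np
for n in("top","side"):
    d=get_image(n);cv2.imwrite(f"pics/{n}0.png",d["image"]);print(n,d["mtx"].tolist(),np.round(d["R"],4).tolist(),d["t"])
s=sense();print(s["t"],s["tool_pos"],np.round(s["tcp_rot"],3),s["opening"],s["wrist_force"])
E
```

```text
top [[522.2444321157653, 0.0, 322.6087053596727], [0.0, 522.2444321157653, 240.9525843903109], [0.0, 0.0, 1.0]] [[-0.0012, -0.9997, -0.026], [-0.9887, 0.0051, -0.1499], [0.15, 0.0255, -0.9884]] [0.08853063 0.59893623 0.7843765 ]
side [[545.4167387953436, 0.0, 316.99636529967097], [0.0, 545.4167387953436, 233.70006406834952], [0.0, 0.0, 1.0]] [[0.9366, -0.3501, -0.0113], [-0.1377, -0.3384, -0.9309], [0.3221, 0.8734, -0.3652]] [-0.54636737  0.16267286  0.58484403]
0.1 [0.2016702  0.61728918 0.20466081] [[-0.951  0.311 -0.001]
 [ 0.311  0.951 -0.002]
 [-0.    -0.002 -1.   ]] 0.09374030486436118 [ 0.3025115  -0.13577535 -0.08377279]
```

View pics/top0.png

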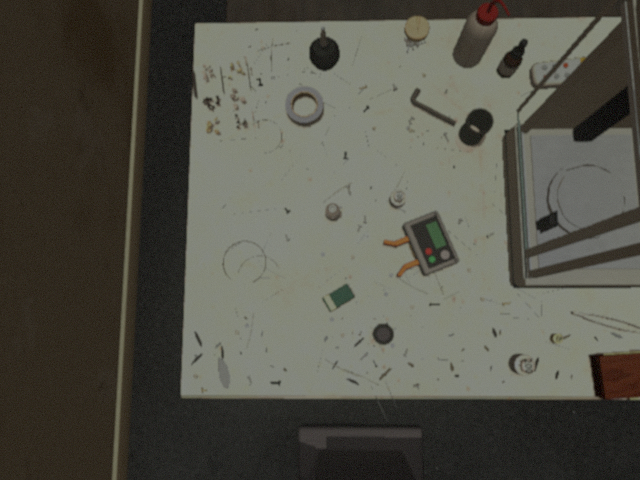

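View pics/side0.png

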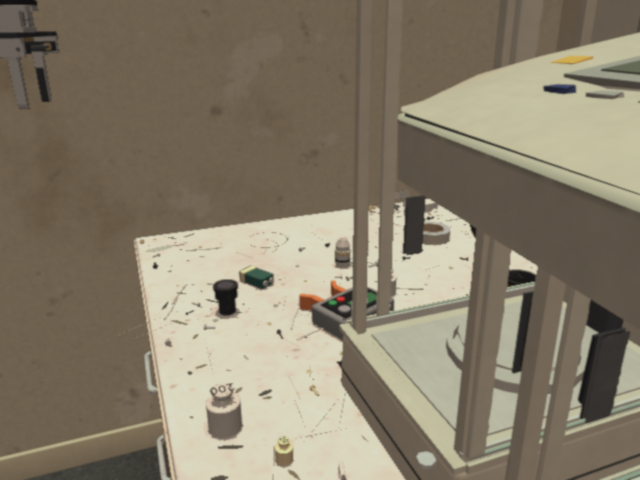

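The top view shows the battery at about (339,298), cream tail to the left. The tester is at (431,243) with its dock opening left/down at (398,256). The objective is at (333,212), the eyepiece at (384,334) and the weight at (397,199).

```bash
cat > h.py <<'E'
from cell import *
import cv2,numpy as np
def ray(d,uv,z):
    R,t=np.array(d["R"]),np.array(d["t"]).ravel();c=-R.T@t
    v=R.T@np.linalg.solve(d["mtx"],[uv[0],uv[1],1.]);return (c+v*(z-c[2])/v[2])[:2]
def proj(d,X):
    return cv2.projectPoints(np.atleast_2d(np.float64(X)),cv2.Rodrigues(np.array(d["R"]))[0],np.array(d["t"]),np.array(d["mtx"]),None)[0][:,0]
E
python3 - <<'E'
from h import *
d=get_image("top");im=d["image"]
for n,p,z in(("batt",(339,298),.017),("tester",(431,243),.028),("lipA",(388,243),.022),("lipB",(404,272),.022),("obj",(333,212),.03),("eye",(384,334),.03),("wt",(397,199),.03)):print(n,ray(d,p,z).round(4))
c=im[185:350,315:465];cv2.imwrite("pics/c1.png",cv2.resize(c,None,fx=3.6,fy=3.6,interpolation=cv2.INTER_CUBIC)) 
h=cv2.cvtColor(im,cv2.COLOR_BGR2HSV)
m=cv2.inRange(h,(5,120,80),(20,255,255));m[:, :375]=0;m[:,470:]=0;m[:230]=0;m[290:]=0
print(cv2.minAreaRect(cv2.findNonZero(m)))
E
```

```text
batt [0.5101 0.061 ]
tester [ 0.5977 -0.0881]
lipA [ 0.599  -0.0194]
lipB [ 0.5515 -0.0443]
obj [0.6495 0.07  ]
eye [ 0.453  -0.0095]
wt [ 0.6705 -0.0347]
((406.5082092285156, 251.59017944335938), (37.676971435546875, 34.355899810791016), 66.37062072753906)
```

View pics/c1.png

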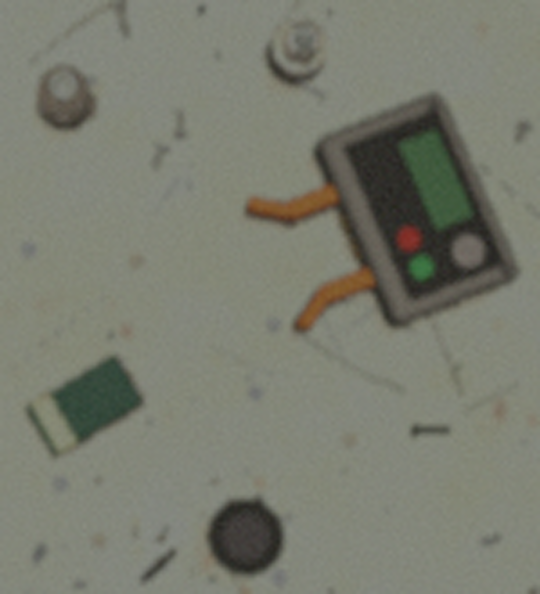

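The crop is sharp. The tester's top corners are near (320,145), (436,95), (517,272) and (398,325), and its lip tips near (250,207) and (302,327). The battery's top corners are (27,405), (58,455), (117,357) and (143,402).

```bash
cat >> h.py <<'E'
from scipy.optimize import least_squares
def place(p,M):
    c,s=np.cos(p[2]),np.sin(p[2]);M=np.array(M,float)
    return np.c_[p[0]+c*M[:,0]-s*M[:,1],p[1]+s*M[:,0]+c*M[:,1],M[:,2]]
def fit(d,M,uv,p0):
    r=least_squares(lambda p:(proj(d,place(p,M))-uv).ravel(),p0,loss="soft_l1");return r.x,np.abs(r.fun).reshape(-1,2).max(1).round(1)
E
cat > f.py <<'E'
from h import *
d=get_image("top")
o=np.array([315,185]);S=lambda a:np.array(a)/3.6+o
T,e=fit(d,[(0,.046,.027),(.062,.046,.027),(.062,-.046,.027),(0,-.046,.027),(-.039,.030,.022),(-.039,-.030,.022)],S([(320,145),(436,95),(517,272),(398,325),(250,207),(302,327)]),[.59,-.06,-1.2])
print("T",T.round(4),e)
# battery in frame b: -y nose ; use x'=forward
B,e=fit(d,[(-.025,.013,.017),(-.025,-.013,.017),(.023,.013,.017),(.023,-.013,.017)],S([(27,405),(58,455),(117,357),(143,402)]),[.51,.06,-1.1])
print("B",B.round(4),e)
c,s=np.cos(T[2]),np.sin(T[2]);R=np.array([[c,s],[-s,c]])
L=lambda p:(R@(np.array(p)-T[:2])).round(4)
print("batt in tester",L(B[:2]),B[2]-T[2],"obj",L((.65,.07)),"eye",L((.453,-.0095)),"wt",L((.67,-.035)))
print("start",L(sense()["tool_pos"][:2]))
E
python3 f.py
```

```text
T [ 0.587  -0.0602 -1.1765] [1.8 2.  2.2 0.7 0.6 0.6]
B [ 0.5117  0.0601 -1.0468] [0.3 0.9 1.3 1.2]
batt in tester [-0.1399 -0.0233] 0.12978344294396282 obj [-0.096   0.1082] eye [-0.0982 -0.1042] wt [0.0087 0.0863]
start [-0.7737 -0.0954]
```

Request:
send_rows(plan=[[1,[-42,-39,5],0],[1,[-42,-39,5],0],[1,[-42,-39,5],0],[1,[-42,-39,5],0],[1,[-42,-39,5],0]])

```text
t: 0.82
tool_pos: [0.3417, 0.3657, 0.1804]
tcp_rot: [[-0.951, 0.31, 0.0], [0.31, 0.951, 0.0], [-0.0, 0.0, -1.0]]
wrist_force: [-0.1, 0.0, 0.8]
opening: 0.0472
finger_force: 0.0
```

Request:
send_rows(plan=[[1,[-42,-39,5],0],[1,[-42,-39,5],0],[1,[-42,-39,5],0],[1,[-42,-39,5],0],[1,[-42,-39,5],0]])

```text
t: 1.45
tool_pos: [0.4808, 0.1152, 0.1554]
tcp_rot: [[-0.951, 0.31, 0.0], [0.31, 0.951, 0.0], [-0.0, 0.0, -1.0]]
wrist_force: [-0.0, 0.2, 0.3]
opening: 0.0007
finger_force: 0.0
```

Request:
send_rows(plan=[[1,[0,0,0],0.18],[1,[0,0,0],0.18],[1,[0,0,0],0.18],[1,[0,0,0],0.18],[1,[0,0,0],0.01]])

```text
t: 2.08
tool_pos: [0.4799, 0.1168, 0.1554]
tcp_rot: [[-0.503, 0.865, -0.0], [0.865, 0.503, -0.0], [-0.0, -0.0, -1.0]]
wrist_force: [1.0, -0.6, 0.7]
opening: 0.0008
finger_force: 0.0
```

```bash
python3 - <<'E'
from h import *
s=sense();print(s["t"],s["tool_pos"],np.round(s["tcp_rot"],3),s["opening"],s["wrist_force"],s["joint_pos"])
d=get_image("wrist");cv2.imwrite("pics/w1.png",d["image"])
d=get_image("top");cv2.imwrite("pics/t1.png",d["image"])
E
```

```text
2.075 [0.47989397 0.11680714 0.1554029 ] [[-0.503  0.865 -0.   ]
 [ 0.865  0.503 -0.   ]
 [-0.    -0.    -1.   ]] 0.0007503047214581988 [ 1.03753266 -0.62093682  0.66091795] [-0.4686507   0.4910203   0.24720254  2.00377866 -0.18666832  0.66817333
  0.42405315]
```

View pics/w1.png

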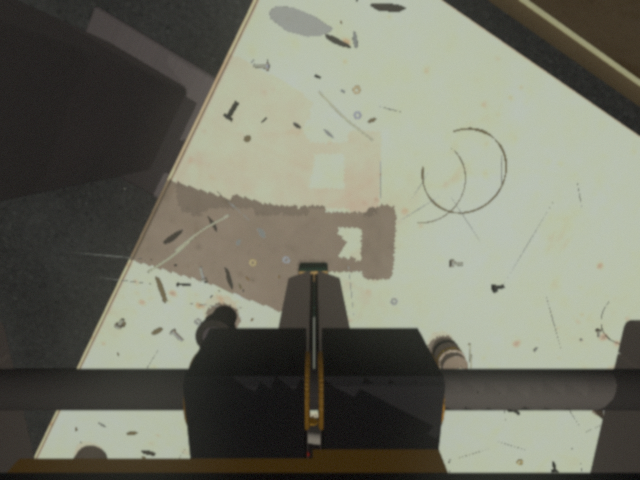

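The wrist camera looks away from the battery, so I'll use the top view. I'll refit the tester with extra points and check the overlay.

```bash
cat > f2.py <<'E'
from h import *
im=cv2.imread("pics/t1.png");d=get_image("top")
o=np.array([315,185]);S=lambda a:np.array(a)/3.6+o
T,e=fit(d,[(0,.046,.027),(.062,.046,.027),(.062,-.046,.027),(0,-.046,.027),(-.037,.030,.022),(-.037,-.030,.022),(0,.0195,.022),(0,-.0195,.022)],S([(319,147),(436,95),(517,270),(398,325),(254,207),(304,322),(336,195),(372,272)]),[.59,-.06,-1.2])
print("T",T.round(4),e)
B=np.array([.5117,.0601,-1.0468])
o=np.array([285,180]);k=4.;v=cv2.resize(im[180:330,285:475],None,fx=k,fy=k,interpolation=cv2.INTER_CUBIC)
def poly(p,M,c):cv2.polylines(v,[np.int32((proj(d,place(p,M))-o)*k+k/2)],True,c,1)
poly(T,[(0,.046,.027),(.062,.046,.027),(.062,-.046,.027),(0,-.046,.027)],(0,0,255))
for s in(1,-1):poly(T,[(0,s*.016,.022),(-.022,s*.016,.022),(-.039,s*.0265,.022),(-.039,s*.0335,.022)],(255,0,0))
poly(B,[(-.025,.013,.017),(-.025,-.013,.017),(.023,-.013,.017),(.023,.013,.017)],(0,0,255))
cv2.imwrite("pics/o1.png",v)
E
python3 f2.py
```

```text
T [ 0.5873 -0.06   -1.1731] [2.  2.2 2.1 0.5 0.7 1.4 0.1 0.4]
```

View pics/o1.png

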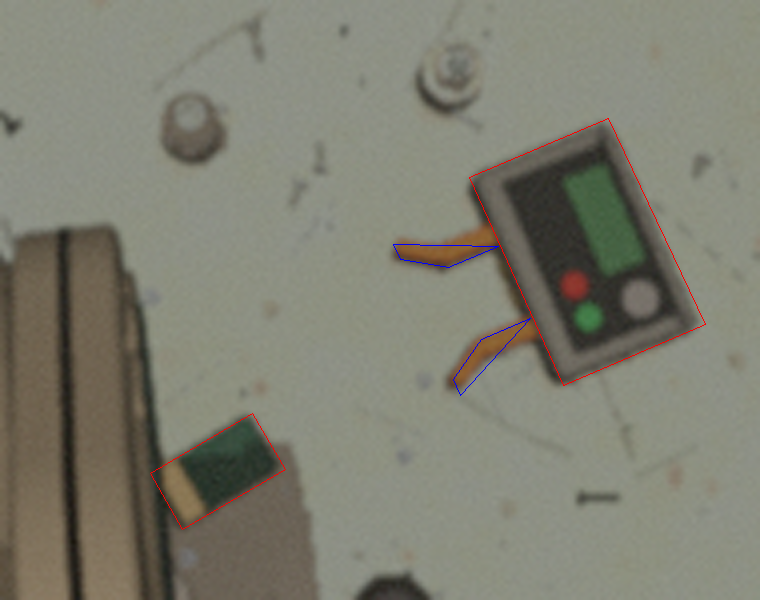

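The overlay matches within about 1–2 mm. First I'll push the battery's long side with a finger back to square it up and bring it onto the dock axis. Then I'll push it straight from the tail.

Request:
send_rows(plan=[[1,[0,0,0],0.135],[1,[-32,-18,0],0],[1,[-31,-18,0],0],[1,[0,0,50],0],[1,[0,0,50],0]])

```text
t: 2.85
tool_pos: [0.4717, 0.0445, 0.055]
tcp_rot: [[-0.381, 0.924, 0.003], [0.924, 0.381, 0.001], [-0.0, 0.003, -1.0]]
wrist_force: [1.2, 1.4, 0.2]
opening: 0.0004
finger_force: 0.0
```

Request:
send_rows(plan=[[1,[0,0,25],0],[1,[0,0,15],0],[1,[0,0,10],0],[1,[0,0,0],0]])

```text
t: 3.35
tool_pos: [0.4707, 0.0448, 0.0055]
tcp_rot: [[-0.38, 0.925, -0.0], [0.925, 0.38, 0.0], [0.0, 0.0, -1.0]]
wrist_force: [-0.1, -1.0, 0.5]
opening: 0.0003
finger_force: 0.0
```

```bash
cat > tp.py <<'E'
from h import *
T=np.array([.587,-.060,-1.18]);c,s=np.cos(T[2]),np.sin(T[2]);R=np.array([[c,s],[-s,c]])
L=lambda p:(R@(np.array(p)-T[:2])*1000).round(1)
def tool():
    q=sense();r=np.array(q["tcp_rot"]);print("t",q["t"],"tool in T",L(q["tool_pos"][:2]),"z",round(q["tool_pos"][2],4),"turn err",round(np.arctan2(-r[1,0],-r[0,0])-T[2],3),"F",np.round(q["wrist_force"],1))
def batt():
    "green+cream battery blob in the top view -> pose in T, mm"
    d=get_image("top");im=d["image"];h=cv2.cvtColor(cv2.GaussianBlur(im,(3,3),0),cv2.COLOR_BGR2HSV)
    m=cv2.inRange(h,(60,80,20),(95,255,140));m[:200]=0;m[330:]=0;m[:,:310]=0;m[:,470:]=0
    n,l,st,ce=cv2.connectedComponentsWithStats(m)
    for i in range(1,n):
        if st[i,4]<60:continue
        p=cv2.findNonZero(np.uint8(l==i));g=np.array([L(ray(d,u,.017)) for u in p[:,0]],np.float32)
        print("green",st[i,4],"centre",g.mean(0).round(1),cv2.minAreaRect(g))
    return d
E
python3 -c "
from tp import *
tool();d=batt();cv2.imwrite('pics/t2.png',cv2.resize(d['image'][180:330,285:475],None,fx=4,fy=4))"
```

```text
t 3.35 tool in T [-141.2  -67.6] z 0.0055 turn err -0.0 F [-0.1 -1.   0.5]
```

View pics/t2.png

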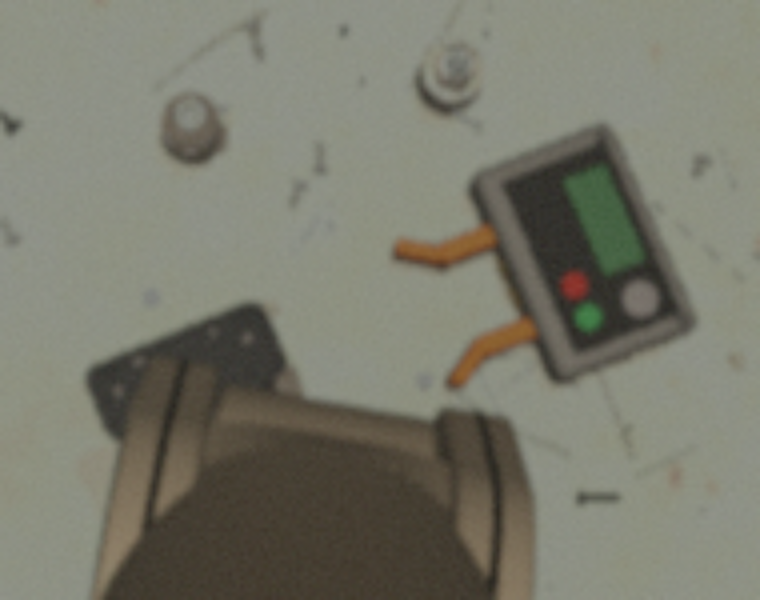

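The gripper hides the battery, as I expected. I'll push 42 mm across.

Request:
send_rows(plan=[[1,[0,10,0],0],[1,[0,8,0],0],[1,[0,6,0],0],[1,[0,6,0],0],[1,[0,5,0],0]])

```text
t: 4.03
tool_pos: [0.5032, 0.0582, 0.0054]
tcp_rot: [[-0.38, 0.925, -0.0], [0.925, 0.38, -0.0], [0.0, -0.0, -1.0]]
wrist_force: [-1.5, 0.7, 0.4]
opening: 0.0001
finger_force: 0.2
```

Request:
send_rows(plan=[[1,[0,3,0],0],[1,[0,2,0],0],[1,[0,2,0],0],[1,[0,0,0],0]])

```text
t: 4.53
tool_pos: [0.5096, 0.0608, 0.0054]
tcp_rot: [[-0.38, 0.925, 0.0], [0.925, 0.38, 0.0], [-0.0, 0.0, -1.0]]
wrist_force: [-0.5, -0.7, 0.5]
opening: 0.0007
finger_force: 0.0
```

Request:
send_rows(plan=[[1,[0,-15,0],0],[1,[0,-25,0],0],[1,[0,0,-45],0],[1,[50,-30,-20],0],[1,[45,0,0],0]])

```text
t: 5.15
tool_pos: [0.4069, 0.122, 0.0718]
tcp_rot: [[-0.378, 0.926, 0.0], [0.926, 0.378, 0.001], [0.0, 0.001, -1.0]]
wrist_force: [0.8, 0.2, 0.3]
opening: 0.0004
finger_force: 0.0
```

```bash
python3 -c "
from tp import *
tool();d=batt();cv2.imwrite('pics/t3.png',cv2.resize(d['image'][180:330,285:475],None,fx=4,fy=4))"
```

```text
t 5.15 tool in T [-236.8  -97.2] z 0.0718 turn err -0.003 F [0.8 0.2 0.3]
```

View pics/t3.png

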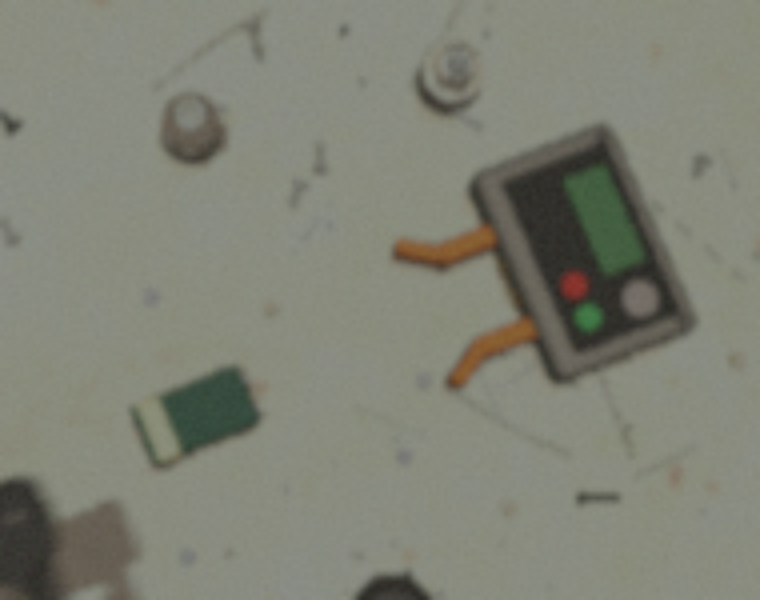

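The battery is now parallel to the dock. Its top corners are at about (132,408), (160,467), (237,368) and (259,415). I'll compute its offset from the axis.

```bash
cat >> tp.py <<'E'
def bfit(d,uv,o=(285,180),k=4.):
    B,e=fit(d,[(-.025,.013,.017),(-.025,-.013,.017),(.023,.013,.017),(.023,-.013,.017)],np.array(uv)/k+o-.5+.5/k,[.52,.06,-1.18])
    print("B in T",L(B[:2]),"rel",round(B[2]-T[2],3),e)
E
python3 -c "
from tp import *
d=get_image('top');bfit(d,[(132,408),(160,467),(237,368),(259,415)])
for p in((394,247),(455,384),(493,236),(529,328)):print(L(ray(d,np.array(p)/4+(285,180)-.4,.022)))
h=cv2.cvtColor(d['image'],cv2.COLOR_BGR2HSV);print(h[180+400//4,285+210//4])
"
```

```text
B in T [-138.2    0.6] rel 0.043 [0.4 0.6 2.1 1.4]
[-39.2  32.1]
[-38.8 -28.7]
[-0.3 20.7]
[ -2.1 -19.4]
[63 57 80]
```

Request:
send_rows(plan=[[1,[-25,49,0],0],[1,[-25,49,0],0],[1,[0,0,40],0],[1,[0,0,20],0],[1,[0,0,6],0]])

```text
t: 5.88
tool_pos: [0.5176, 0.112, 0.0031]
tcp_rot: [[-0.379, 0.925, -0.002], [0.925, 0.379, -0.001], [0.0, -0.002, -1.0]]
wrist_force: [0.0, 0.3, 0.2]
opening: 0.0006
finger_force: 0.0
```

Request:
send_rows(plan=[[1,[-8,0,0],0],[1,[-6,0,0],0],[1,[-6,0,0],0],[1,[-6,0,0],0],[1,[-6,0,0],0]])

```text
t: 6.5
tool_pos: [0.5307, 0.0831, 0.0047]
tcp_rot: [[-0.38, 0.925, 0.0], [0.925, 0.38, 0.0], [0.0, 0.0, -1.0]]
wrist_force: [0.2, 0.4, 0.2]
opening: 0.0004
finger_force: 0.2
```

```bash
python3 -c "
from tp import *
tool();d=get_image('top');cv2.imwrite('pics/t4.png',cv2.resize(d['image'][180:330,285:475],None,fx=4,fy=4))"
```

```text
t 6.5 tool in T [-153.8    2.4] z 0.0047 turn err -0.001 F [0.2 0.4 0.2]
```

View pics/t4.png

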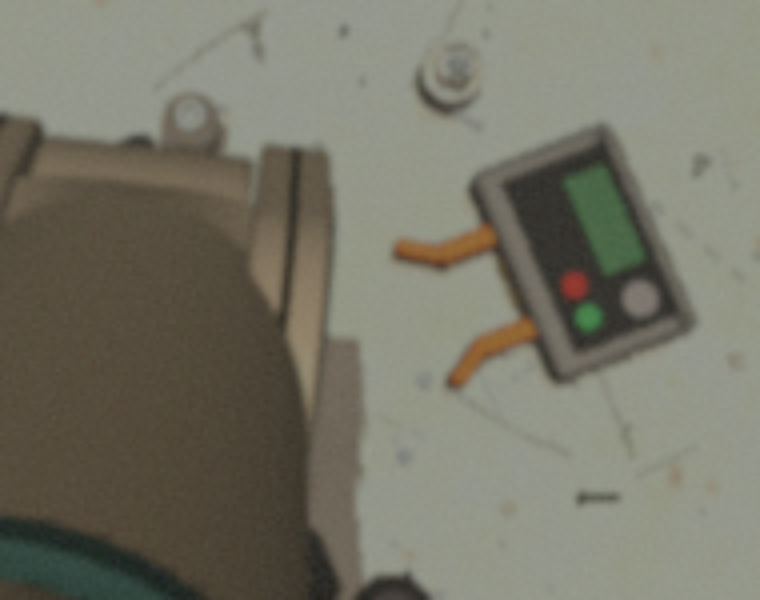

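Request:
send_rows(plan=[[1,[-6,0,0],0],[1,[-6,0,0],0],[1,[-6,0,0],0],[1,[-6,0,0],0],[1,[-6,0,0],0]])

```text
t: 7.18
tool_pos: [0.5419, 0.0552, 0.0044]
tcp_rot: [[-0.38, 0.925, -0.0], [0.925, 0.38, -0.0], [-0.0, -0.0, -1.0]]
wrist_force: [-0.2, 0.5, 0.6]
opening: 0.0006
finger_force: 0.1
```

Request:
send_rows(plan=[[1,[-6,0,0],0],[1,[-6,0,0],0],[1,[-6,0,0],0],[1,[-4,0,0],0],[1,[-2,0,0],0]])

```text
t: 7.8
tool_pos: [0.551, 0.0332, 0.0045]
tcp_rot: [[-0.38, 0.925, -0.0], [0.925, 0.38, 0.0], [0.0, -0.0, -1.0]]
wrist_force: [-0.5, 0.2, 0.1]
opening: 0.0007
finger_force: 0.2
```

```bash
python3 -c "
from tp import *
tool();d=get_image('side');cv2.imwrite('pics/s1.png',cv2.resize(d['image'][220:360,200:400],None,fx=4,fy=4))"
```

```text
t 7.8 tool in T [-99.9   2.2] z 0.0045 turn err -0.001 F [-0.5  0.2  0.1]
```

View pics/s1.png

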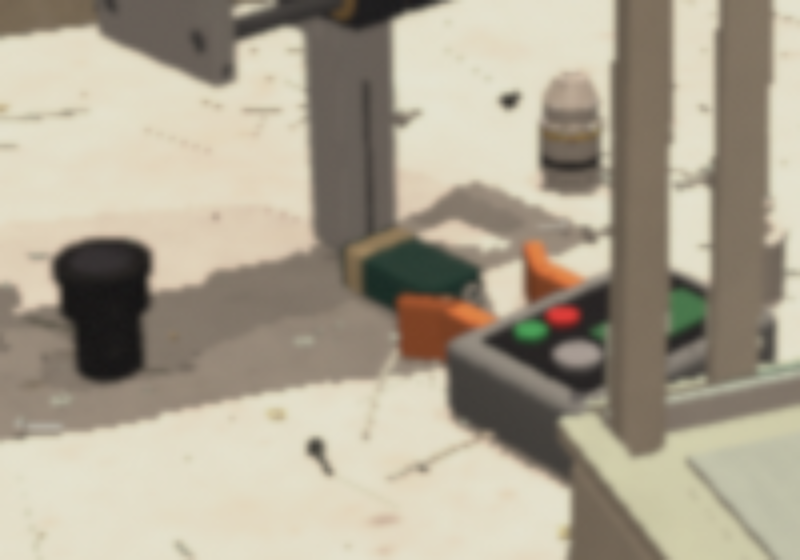

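The side view shows the battery's nose entering the mouth, between the orange lips and in line. I'll continue to the contacts.

Request:
send_rows(plan=[[1,[-6,0,0],0],[1,[-6,0,0],0],[1,[-6,0,0],0],[1,[-6,0,0],0],[1,[-5,0,0],0]])

```text
t: 8.48
tool_pos: [0.5621, 0.0061, 0.0045]
tcp_rot: [[-0.38, 0.925, 0.0], [0.925, 0.38, -0.0], [-0.0, 0.0, -1.0]]
wrist_force: [0.7, 0.3, 0.4]
opening: 0.0005
finger_force: 0.2
```

Request:
send_rows(plan=[[1,[-3,0,0],0],[1,[-3,0,0],0],[1,[-2,0,0],0],[1,[-2,0,0],0],[1,[-1,0,0],0]])

```text
t: 9.1
tool_pos: [0.5662, -0.0036, 0.0044]
tcp_rot: [[-0.38, 0.925, -0.0], [0.925, 0.38, -0.0], [0.0, -0.0, -1.0]]
wrist_force: [-0.0, -0.5, 0.8]
opening: 0.0004
finger_force: 0.2
```

Request:
send_rows(plan=[[1,[-1,0,0],0],[1,[-1,0,0],0],[1,[-1,0,0],0]])

```text
t: 9.48
tool_pos: [0.5668, -0.0051, 0.0044]
tcp_rot: [[-0.381, 0.925, -0.001], [0.925, 0.381, 0.001], [0.002, -0.001, -1.0]]
wrist_force: [-0.9, 4.6, 2.5]
opening: 0.0004
finger_force: 2.1
```

```bash
python3 -c "
from tp import *
tool()"
```

```text
t 9.475 tool in T [-58.4   2.2] z 0.0044 turn err -0.0 F [-0.9  4.6  2.5]
```

Force is rising at roughly the expected depth. I'll press a little more.

Request:
send_rows(plan=[[1,[-1,0,0],0],[1,[-1,0,0],0],[1,[0,0,0],0]])

```text
t: 9.85
tool_pos: [0.5668, -0.0052, 0.0044]
tcp_rot: [[-0.382, 0.924, -0.003], [0.924, 0.382, 0.003], [0.004, -0.001, -1.0]]
wrist_force: [-2.5, 5.6, 3.9]
opening: 0.0008
finger_force: 3.5
```

Request:
send_rows(plan=[[1,[-1,0,0],0],[1,[-1,0,0],0],[1,[0,0,0],0]])

```text
t: 10.22
tool_pos: [0.5669, -0.0052, 0.0045]
tcp_rot: [[-0.383, 0.924, -0.004], [0.924, 0.383, 0.006], [0.007, -0.002, -1.0]]
wrist_force: [-3.4, 8.9, 5.9]
opening: 0.0003
finger_force: 5.1
```

```bash
python3 -c "
from tp import *
tool()"
```

```text
t 10.225 tool in T [-58.3   2.2] z 0.0045 turn err 0.002 F [-3.4  8.9  5.9]
```

It has reached a hard stop. I'll back off, lift clear and check.

Request:
send_rows(plan=[[1,[10,0,0],0],[1,[25,0,0],0],[1,[0,0,-50],0],[1,[55,0,-25],0],[1,[55,0,0],0]])

```text
t: 10.85
tool_pos: [0.5157, 0.1242, 0.0815]
tcp_rot: [[-0.378, 0.926, 0.006], [0.926, 0.378, 0.0], [-0.002, 0.006, -1.0]]
wrist_force: [0.2, 0.1, -0.9]
opening: 0.0006
finger_force: 0.0
```

Request:
send_rows(plan=[[1,[55,0,0],0],[1,[0,0,0],0],[1,[0,0,0],0]])

```text
t: 11.22
tool_pos: [0.4935, 0.1739, 0.0795]
tcp_rot: [[-0.38, 0.925, 0.001], [0.925, 0.38, -0.001], [-0.002, 0.001, -1.0]]
wrist_force: [0.3, -0.5, -0.4]
opening: 0.0004
finger_force: 0.0
```

```bash
python3 -c "
from tp import *
tool();d=get_image('top');cv2.imwrite('pics/t5.png',cv2.resize(d['image'][190:290,360:480],None,fx=6,fy=6,interpolation=cv2.INTER_CUBIC))"
```

```text
t 11.225 tool in T [-251.9    2.6] z 0.0795 turn err -0.001 F [ 0.3 -0.5 -0.4]
```

View pics/t5.png

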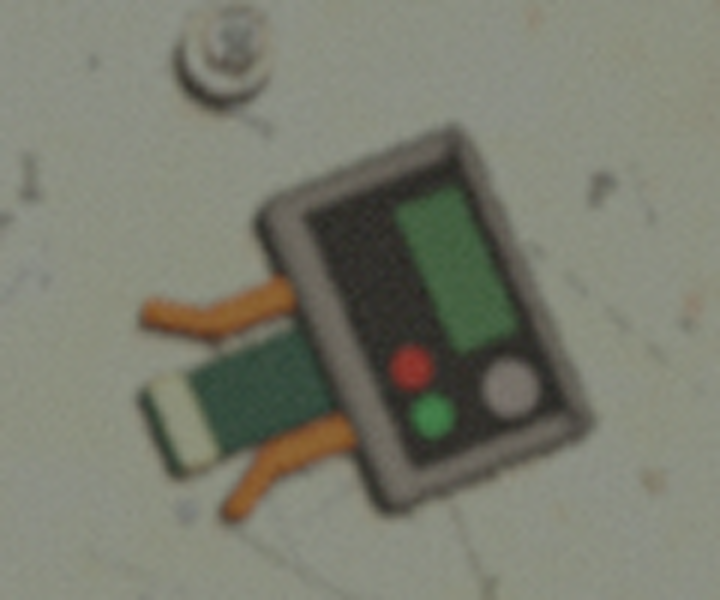

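The battery sits against the housing, in line and centred between the walls. Its tail at (162,430) stands out about 8 mm in front of the lip line at (190,413), against the 9 mm expected when it is home. The weight hasn't moved. I'll hand it in.

```bash
python3 -c "
from cell import *
print(job_done())"
```

```text
the job is handed in; nothing more can be done
None
```

The battery was pushed flat along the bench into the dock until it stopped firmly against the contacts, in line and centred as far as the top view shows, and the job is handed in with the arm clear at about 11 s; no verdict came back.

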